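# Locate a flat bar in the drill jig and hold it down for drilling

### The job

Take the aluminium flat bar that has the hole in it off the timber bearers and feed it, hole end first, in under the blue bridge of the drill jig, riding over the locating pin hidden there until its hole drops onto the pin. Then press it down flat on the jig's steel bed, lying in line with the bed, and finish while still holding it there, pushing down firmly with about 10 N, ready for me to drill. Leave the plain bar, the tools and everything else on the bench where they are.

Things in the scene. Friction and masses are not known exactly. Their poses are not given: they have to be found in the camera images.
- bar: the bar to be drilled: bright aluminium flat bar 220 (its x) x 40 (y) x 8 mm thick, about 0.19 kg, with one 13 mm through hole on its centre line, 85 mm from its centre towards +x. Origin: centre of its underside, z up. Starts on the bearers, hole end roughly away from the robot; fingers can go down beside it anywhere within 60 mm of its centre along its x
- bar_hole (a point): centre of the bar's hole at its underside
- jig: drill jig bolted to the bench, left or right of centre, its x axis within 20 degrees of straight away from the robot: dark steel base plate 300 (x) x 130 (y) x 12 mm carrying a bed rail and, at its far end, a blue bridge. The bar is fed in along +x from the robot's side. Origin: centre of the base plate's underside on the bench, z up
- bed (a point): near end of the bright steel bed rail, centre of its top edge, 140 mm behind the jig's origin along x (axes as the jig's, x along the rail): rail 24 mm wide, 265 mm long, flat top 42 mm above the bench, 30 mm above the base plate. The 40 mm bar overhangs it 8 mm each side, so fingers holding the bar's edges fit down beside the rail
- bridge (a point): centre of the top of the blue bridge's bush plate, 80 mm above the bench (brass bush collar to 85 mm). Plate 80 mm along x, 100 mm along y, underside 68 mm above the bench (26 mm above the bed), on two legs with inner faces 28 mm either side of the centre line. With its hole on the pin the bar's far end is flush with the bridge's far face and 140 mm of it stick out in front
- pin (a point): foot of the locating pin on the bed's surface, hidden under the bridge on the centre line, 240 mm along x from point bed, 15 mm beyond the bridge's centre (axes as the jig's). Pin 11 mm thick, 7 mm tall, upper half tapering to 5 mm. To pass over it and under the bridge the bar's underside must be 7 to 18 mm above the bed. Home, the hole (1 mm clearance all round) is centred at this point
- rack: two light timber bearers 32 x 215 mm, 170 mm apart between centres along its x, on a plywood board 250 x 230 mm; bearer tops 46 mm above the bench, where both bars lie 110 mm apart. Origin: centre of the underside
- blank: a plain bar of the same size and metal without a hole, lying on the bearers beside the other; to be left alone. Origin: centre of its underside
- cordless_drill: orange and black cordless drill standing on its battery, 215 mm tall; leave alone
- file: flat hand file with wooden handle, 210 mm long, lying between jig and bearers; leave alone
- swarf_pot: dark steel pot of swarf, 60 mm across and 46 mm tall, standing between jig and bearers; leave alone
- oil_bottle: yellow squeeze bottle with red spout, 64 mm across, 180 mm tall; leave alone
- goggles: clear safety goggles with black frame; leave alone
- wood_block: brown wooden drilling block 140 x 75 x 45 mm; leave alone
Things that resemble listed ones, but are neither listed nor needed, are in the scene too. What is shaped like the bar but orange is not meant.

How it is judged:
By the outcome, as a careful person would: the job done as asked, in the order asked, and still so for the second after the job is handed in, while the arm keeps its last pose, push and grip.
It also fails if it takes over 48 s, if anything falls off the work surface, if the arm or the gripper's body presses on something with over 40 N, if the wrist force passes 120 N, or if a joint passes its speed limit or range.

### The arm

A 6-joint arm with a two-finger parallel gripper is mounted at the origin on the work surface. World frame = base frame: x ahead of the robot, y to its left, z up, the work surface at z = 0. Lengths are in m, angles in rad, forces in N, time in s.
With the tool pointing down it reaches from about 0.225 to 0.875 m from the base axis. Payload 3.4 kg.
Tool frame: the origin (TCP) lies between the finger pads; the fingertips stand manip.tcp_to_tips ahead of it and the grasp point (between the pads) lies 6 mm ahead of it (manip.tcp_to_tips is the distance from the TCP to the fingertips, in m); z points along the fingers, y is the direction in which the jaws open and shut (so a half turn about z gives the same grasp; the last joint's range is limited). The gripper opens to 85 mm and grips with 20 to 120 N. Pads are 22 mm wide; open, the fingers measure 114 mm over their backs; the gripper's body (76 mm by 85 mm) begins 54 mm behind the grasp point. The pads swing forward as they close: fully open they stand 13 mm farther back than shut.
Start: joints at [-1.446, 0.276, 1.505, -0, 1.361, -0.121], TCP at [0.14, -0.558, 0.256] pointing down, gripper open.
Joint ranges: [-2.89, 2.89], [-0.75, 2.08], [0.22, 2.7], [-1.18, 4.32], [0.11, 2.71], [-2.7, 2.7]. Speed limits (rad/s): [2.57, 2.57, 3.14, 3.14, 3.14, 3.14].

### API

Orientations are given as a unit quaternion [w, x, y, z].
In Python, from station import telemetry, grab_frame, manip gives the robot as it stands.
- The arm moves only by the tool send_rows, never from a script. Its argument "rows" is a list that holds one entry, the list of rows, each a list of 7 numbers: the turn, a rotation vector about the tool's x, y, z in degrees, then the shift along the tool's x, y, z in cm, then the closure, from 0 (fully open) to 1 (shut). In form: [[[wx, wy, wz, dx, dy, dz, gripper], ...]]. A call has 1 to 10 rows; each row shifts and turns the commanded pose from where the row before left it, along the tool's axes as they then stand; what a row does not reach is not made up. A row lasts 1/12 s, in which the tool goes at most 41.7 mm and 7.16 degrees, less where a joint would pass 70% of its speed; a pose out of reach is approached as far as the arm can. A call with a gripper value outside its range is refused whole. The fingers move at their own pace and stop on an object; "force" is the grip in N (left out, the last holds). Time passes only in rows, so rows that do not move let the fingers close. It gives the time, the measured TCP pose, the force and the opening at its end, in the units of the state.
- telemetry.read_state(): the state, without advancing time (a new reading comes with each control period).
- grab_frame(name): name is "side" or "top" or "wrist"; returns a dict with "frame" (400x640x3 uint8, blue, green, red), "K" (3x3 intrinsics, pixels), "rvec" (rotation vector, rad) and "tvec" (3), from world to camera coordinates, as OpenCV has them; the wrist camera has in their place "hand_eye" (4x4, takes a point from camera to tool coordinates, whose origin is the TCP and whose axes are the flange's). Camera axes: x right, y down, z forward; pixel columns grow to the right and rows downward; lengths in m; the calibration is good to about 2 mm. A picture is of the moment at which its call begins: read the wrist's pose just before it. There is no depth.
- manip.sign_off(): hands the job in, once; it reports no verdict.
The state is a dict: "clock": time; "joint_pos": joint angles; "dq": joint speeds; "effort": joint torques, N m; "tool_pos": TCP position; "tool_rot": TCP orientation; "force": force on the tool from outside, world axes, zero at the start; "torque": the same for the moment, N m; "grip_width": finger opening in m.
Only numpy, scipy, OpenCV 4.12 (cv2) and the standard library are available. Lean on these libraries where they do the work, as an engineer would, in place of code of your own. Each camera call takes 0.05 s, during which the arm holds its last target.

## Working session

There is one attempt and no reset: what is moved stays moved. The work goes in short steps, Python scripts to look and compute and a tool call to move; the robot and the scene stay as the last step left them, time stands still between calls to the robot, and variables do not carry over. Pictures are saved under pics/ and viewed, and the job is handed in when it is done.

Besides the shell and the picture viewer there is one more tool, called after ">>>" by a JSON object that holds its "fn" and its "kwargs". send_rows: Moves the arm, as the interface text tells. Its arguments: {"type":"object","properties":{"rows":{"type":"array"},"force":{"type":"number"}},"required":["rows"]}

```bash
ls; mkdir -p pics; python3 - <<'E'
from station import telemetry, grab_frame, manip
import cv2
print(telemetry.read_state()); print(manip.tcp_to_tips, dir(manip))
for n in ("side","top","wrist"):
    f=grab_frame(n); cv2.imwrite(f"pics/{n}0.png",f["frame"]); print(n,{k:v for k,v in f.items() if k!="frame"})
E
```

```text
pics
{'clock': 0.0, 'joint_pos': array([-1.44601561e+00,  2.76606895e-01,  1.50613748e+00, -3.69385012e-07,
        1.36067418e+00, -1.21022727e-01]), 'dq': array([-0.00092558,  0.00143461, -0.00021953,  0.00086628,  0.00072676,
        0.00016202]), 'effort': array([ 1.01680867e-03, -4.16759455e+01, -2.45801353e+01, -3.10552459e-04,
        1.08214360e-02, -1.51231955e-06]), 'tool_pos': array([ 0.13984043, -0.55724629,  0.25543114]), 'tool_rot': array([-9.12947008e-04,  9.92456667e-01,  1.22592540e-01, -1.89601903e-06]), 'force': array([-0.25949821,  0.26012315, -0.81740894]), 'torque': array([-0.03004642,  0.00813704,  0.04585237]), 'grip_width': 0.08523841716957432}
0.025 ['IKError', '__class__', '__delattr__', '__dict__', '__dir__', '__doc__', '__eq__', '__format__', '__ge__', '__getattribute__', '__getstate__', '__gt__', '__hash__', '__init__', '__init_subclass__', '__le__', '__lt__', '__module__', '__ne__', '__new__', '__reduce__', '__reduce_ex__', '__repr__', '__setattr__', '__sizeof__', '__str__', '__subclasshook__', '__weakref__', 'sign_off', 'tcp_to_tips']
side {'K': array(
[... 352 characters left out ...]
4, 192.79746175],
       [  0.        ,   0.        ,   1.        ]]), 'rvec': array([ 2.17287068, -2.11565128,  0.14777103]), 'tvec': array([0.05481141, 0.54548527, 1.65361424])}
wrist {'K': array([[317.80390731,   0.        , 321.14021964],
       [  0.        , 317.80390731, 197.50602997],
       [  0.        ,   0.        ,   1.        ]]), 'hand_eye': array([[-4.66873750e-04, -9.49585908e-01, -3.13506596e-01,
         7.99088500e-02],
       [ 9.99999531e-01, -7.09192137e-04,  6.58886703e-04,
         2.07588596e-04],
       [-8.48005941e-04, -3.13506142e-01,  9.49585794e-01,
        -1.17826885e-01],
       [ 0.00000000e+00,  0.00000000e+00,  0.00000000e+00,
         1.00000000e+00]])}
```

View pics/top0.png

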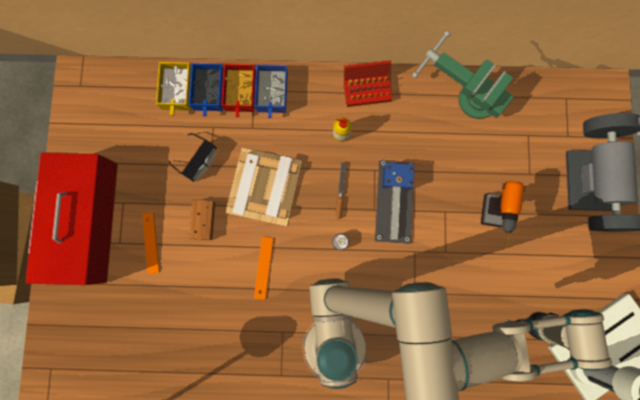

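View pics/side0.png

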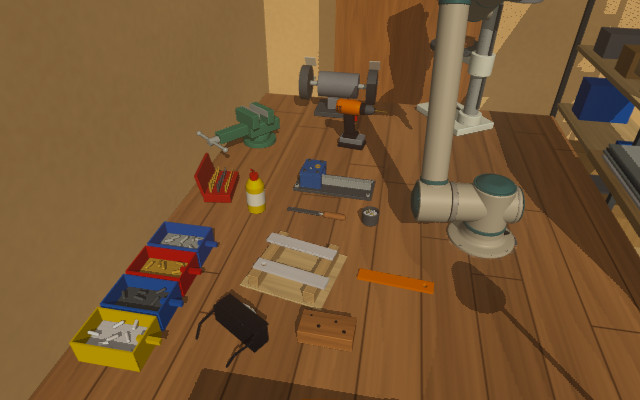

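View pics/wrist0.png

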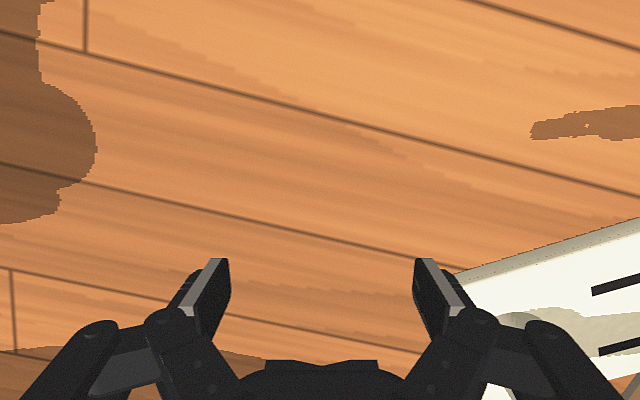

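```bash
cat > h.py <<'E'
import numpy as np, cv2
from station import telemetry, grab_frame, manip
from scipy.spatial.transform import Rotation as R
def cam(n):
    if n!="wrist":
        f=grab_frame(n); Rm=cv2.Rodrigues(f["rvec"])[0]; return f["frame"],f["K"],Rm.T,-Rm.T@f["tvec"]
    s=telemetry.read_state(); f=grab_frame(n); q=s["tool_rot"]; T=np.eye(4)
    T[:3,:3]=R.from_quat([q[1],q[2],q[3],q[0]]).as_matrix(); T[:3,3]=s["tool_pos"]
    T=T@f["hand_eye"]; return f["frame"],f["K"],T[:3,:3],T[:3,3]
def ray(c,uv,z):
    _,K,Rw,p=c; uv=np.atleast_2d(uv).astype(float)
    d=np.c_[uv,np.ones(len(uv))]@np.linalg.inv(K).T@Rw.T
    return p+d*((z-p[2])/d[:,2])[:,None]
def proj(c,P):
    _,K,Rw,p=c; q=(np.atleast_2d(P)-p)@Rw@K.T; return q[:,:2]/q[:,2:]
E
python3 - <<'E'
from h import *
c=cam("top"); f=c[0]
a=cv2.resize(f[140:235,215:315],None,fx=6,fy=6,interpolation=cv2.INTER_CUBIC)
cv2.imwrite("pics/rackz.png",a)
a=cv2.resize(f[150:250,355:435],None,fx=6,fy=6,interpolation=cv2.INTER_CUBIC)
cv2.imwrite("pics/jigz.png",a)
print(ray(c,[[245,180],[280,185]],.054),ray(c,[395,200],.042))
E
```

```text
[[0.58108171 0.33602173 0.054     ]
 [0.56622873 0.20969549 0.054     ]] [[ 0.52453008 -0.20399933  0.042     ]]
```

View pics/rackz.png

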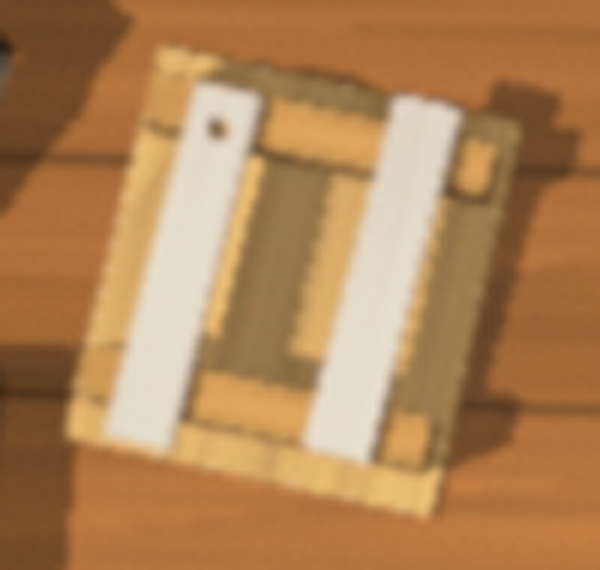

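View pics/jigz.png

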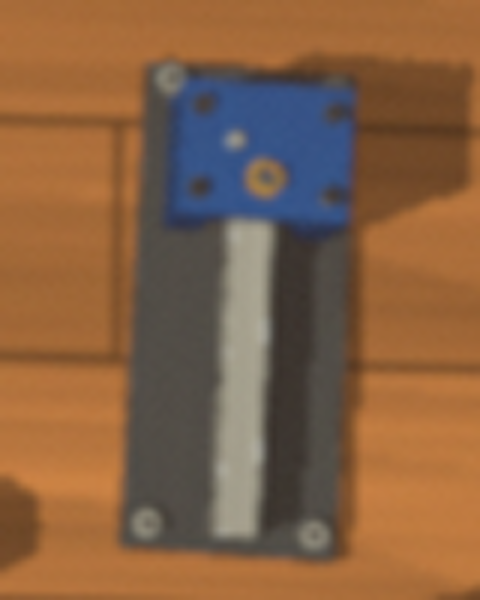

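```bash
cat > meas.py <<'E'
from h import *
c=cam("top"); f=c[0].astype(int)
hsv=cv2.cvtColor(c[0],cv2.COLOR_BGR2HSV)
m=((hsv[...,1]<45)&(hsv[...,2]>170)).astype(np.uint8)
m[:, :225]=0; m[:,310:]=0; m[:140]=0;m[240:]=0
n,l,st,ce=cv2.connectedComponentsWithStats(m)
for i in range(1,n):
    if st[i,4]<150: continue
    cs,_=cv2.findContours((l==i).astype(np.uint8),0,1)
    P=ray(c,cs[0][:,0],.054)[:,:2].astype(np.float32)*1000
    r=cv2.minAreaRect(P); b=cv2.boxPoints(r)
    print("bar",ce[i],st[i,4],r, "mean",ray(c,ce[i],.054))
print("hole",ray(c,[215+217/6,140+128/6],.054))
# blue bridge top
m=((hsv[...,0]>100)&(hsv[...,0]<125)&(hsv[...,1]>130)&(hsv[...,2]>60)).astype(np.uint8)
m[:, :360]=0; m[:,430:]=0; m[:150]=0;m[200:]=0
cs,_=cv2.findContours(m,0,1); k=max(cs,key=cv2.contourArea)
r=cv2.minAreaRect(ray(c,k[:,0],.080)[:,:2].astype(np.float32)*1000); print("bridge",r)
print("bush", ray(c,[355+265/6,150+178/6],.085))
# rail
p=ray(c,[[355+x/6,150+y/6] for x,y in((236,536),(251,225),(212,536),(260,536))],.042); print(p)
d=p[1]-p[0];print("len",np.linalg.norm(d),"ang",np.degrees(np.arctan2(d[1],d[0])))
p=ray(c,[[355+x/6,150+y/6] for x,y in((147,523),(315,535),(172,78))],.015);print("screws",p)
d=p[2]-p[0];print(np.degrees(np.arctan2(d[1],d[0])))
E
python3 meas.py
```

```text
bar [244.89685315 184.75      ] 572 ((567.60595703125, 334.3359375), (36.38120651245117, 214.36195373535156), 78.27021789550781) mean [[0.56382021 0.33553733 0.054     ]]
bar [278.34067797 186.09661017] 590 ((563.374267578125, 214.63539123535156), (36.752601623535156, 214.72085571289062), 77.61155700683594) mean [[0.56209703 0.21548388 0.054     ]]
hole [[0.64995343 0.31713602 0.054     ]]
bridge ((608.9014892578125, -208.40391540527344), (100.25183868408203, 81.00718688964844), 85.98711395263672)
bush [[ 0.59134092 -0.21166905  0.085     ]]
[[ 0.38382552 -0.20218019  0.042     ]
 [ 0.57011207 -0.21042225  0.042     ]
 [ 0.38344586 -0.1880095   0.042     ]
 [ 0.38420516 -0.21634997  0.042     ]]
len 0.18646879040190562 ang -2.533341848136824
screws [[ 0.39149458 -0.15288693  0.015     ]
 [ 0.38700986 -0.25374758  0.015     ]
 [ 0.66463859 -0.16590787  0.015     ]]
-2.729258627703085
```

```bash
cat >> h.py <<'E'
def go(x,y,z,h):
    s=telemetry.read_state(); q=s["tool_rot"]; M=R.from_quat([q[1],q[2],q[3],q[0]]).as_matrix()
    h0=np.degrees(np.arctan2(M[1,0],M[0,0])); a=np.radians(h)
    X=np.array([np.cos(a),np.sin(a),0]);Y=np.array([np.sin(a),-np.cos(a),0]);T=np.c_[X,Y,[0,0,-1]]
    d=T.T@(np.array([x,y,z])-s["tool_pos"])
    print("t",s["clock"],"pos",s["tool_pos"].round(4),"head",h0.round(2),"tilt",np.degrees(R.from_matrix(M.T@T).as_rotvec()).round(2),"F",s["force"].round(1),"grip",s["grip_width"].round(4))
    print("wz %.2f deg, then shift cm"%(h0-h),(d*100).round(2))
E
python3 -c "
from h import *
go(.55,.338,.24,-11.7)"
```

```text
Traceback (most recent call last):
  File "h.py", line 21, in go
    print("t",s["clock"],"pos",s["tool_pos"].round(4),"head",h0.round(2),"tilt",np.degrees(R.from_matrix(M.T@T).as_rotvec()).round(2),"F",s["force"].round(1),"grip",s["grip_width"].round(4))
                                                                                                                                                                     ^^^^^^^^^^^^^^^^^^^^^
AttributeError: 'float' object has no attribute 'round'
```

```bash
sed -i 's/s\["grip_width"\].round(4)/round(s["grip_width"],4)/' h.py
python3 -c "
from h import *
go(.55,.338,.24,-11.7)"
```

```text
t 0.25 pos [ 0.1399 -0.5575  0.2559] head 14.08 tilt [-0.05  0.   25.78] F [-0.4 -0.2 -0.2] grip 0.0852
wz 25.78 deg, then shift cm [ 22.   -96.01   1.59]
```

>>> {"fn": "send_rows", "kwargs": {"rows": [[[0,0,6.445,0,0,0,0],[0,0,6.445,0,0,0,0],[0,0,6.445,0,0,0,0],[0,0,6.445,0,0,0,0],[0,0,0,0.786,-3.43,0,0],[0,0,0,0.786,-3.43,0,0],[0,0,0,0.786,-3.43,0,0],[0,0,0,0.786,-3.43,0,0],[0,0,0,0.786,-3.43,0,0],[0,0,0,0.786,-3.43,0,0]]]}}

```text
clock: 1.08
tool_pos: [0.2281, -0.3641, 0.2562]
tool_rot: [-0.0, 0.995, -0.102, 0.0]
force: [0.6, 0.6, 0.1]
grip_width: 0.0854
```

>>> {"fn": "send_rows", "kwargs": {"rows": [[[0,0,0,0.786,-3.43,0,0],[0,0,0,0.786,-3.43,0,0],[0,0,0,0.786,-3.43,0,0],[0,0,0,0.786,-3.43,0,0],[0,0,0,0.786,-3.43,0,0],[0,0,0,0.786,-3.43,0,0],[0,0,0,0.786,-3.43,0,0],[0,0,0,0.786,-3.43,0,0],[0,0,0,0.786,-3.43,0,0],[0,0,0,0.786,-3.43,0,0]]]}}

```text
clock: 1.92
tool_pos: [0.3745, -0.0441, 0.2565]
tool_rot: [0.0, 0.995, -0.102, 0.0]
force: [1.2, -1.1, 0.0]
grip_width: 0.0853
```

>>> {"fn": "send_rows", "kwargs": {"rows": [[[0,0,0,0.786,-3.43,0.2,0],[0,0,0,0.786,-3.43,0.2,0],[0,0,0,0.786,-3.43,0.2,0],[0,0,0,0.786,-3.43,0.2,0],[0,0,0,0.786,-3.43,0.2,0],[0,0,0,0.786,-3.43,0.2,0],[0,0,0,0.786,-3.43,0.2,0],[0,0,0,0.786,-3.43,0.2,0],[0,0,0,0.786,-3.43,0.2,0],[0,0,0,0.786,-3.43,0.2,0]]]}}

```text
clock: 2.75
tool_pos: [0.5211, 0.2759, 0.2359]
tool_rot: [0.0, 0.995, -0.102, -0.0]
force: [1.3, -0.2, 0.0]
grip_width: 0.0853
```

```bash
python3 -c "
from h import *
go(.55,.338,.24,-11.7)
c=cam('wrist');cv2.imwrite('pics/w1.png',c[0])"
```

```text
t 2.75 pos [0.5211 0.2759 0.2359] head -11.67 tilt [0.02 0.01 0.03] F [ 1.3 -0.2  0. ] grip 0.0853
wz 0.03 deg, then shift cm [ 1.57 -6.67 -0.41]
```

View pics/w1.png

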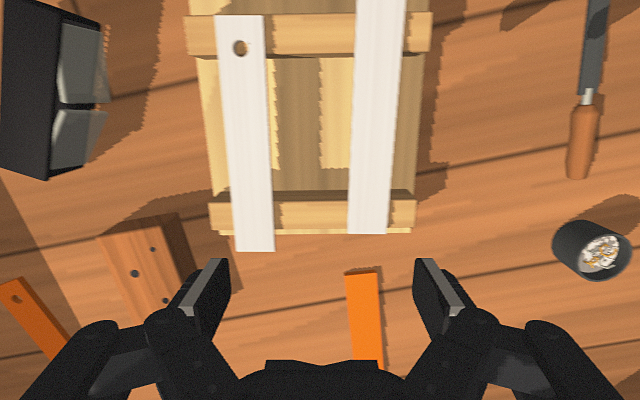

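```bash
cat > wbar.py <<'E'
from h import *
c=cam("wrist"); hsv=cv2.cvtColor(c[0],cv2.COLOR_BGR2HSV)
m=((hsv[...,1]<40)&(hsv[...,2]>190)).astype(np.uint8)
n,l,st,ce=cv2.connectedComponentsWithStats(m)
for i in range(1,n):
    if st[i,4]<3000: continue
    cs,_=cv2.findContours((l==i).astype(np.uint8),cv2.RETR_CCOMP,1)
    k=max(cs,key=cv2.contourArea)
    r=cv2.minAreaRect(ray(c,k[:,0],.054)[:,:2].astype(np.float32)*1000); print(ce[i],st[i],r)
    for h in cs:
        if 30<cv2.contourArea(h)<1000: print(" hole",h[:,0].mean(0),ray(c,h[:,0].astype(float).mean(0),.054))
E
python3 wbar.py
```

```text
[384.60756684 113.47167262] [  357     0    61   237 10361] ((558.546875, 216.9651336669922), (40.090370178222656, 212.98011779785156), 77.53376770019531)
[256.97314473 133.35075851] [ 227   19   56  235 9756] ((565.53515625, 335.272705078125), (39.796207427978516, 218.89816284179688), 78.28421783447266)
 hole [251.46153846  51.03846154] [[0.64875928 0.31847464 0.054     ]]
```

```bash
python3 -c "
from h import *
go(.5215,.3444,.056,-11.72)"
```

```text
t 2.85 pos [0.5227 0.2785 0.2351] head -11.49 tilt [-0.15 -0.02  0.23] F [ 0.2 -0.6  0.3] grip 0.0852
wz 0.23 deg, then shift cm [-1.46 -6.42 17.91]
```

>>> {"fn": "send_rows", "kwargs": {"rows": [[[0,0,0,-0.5,-2.0,2,0],[0,0,0,-0.5,-2.0,2,0],[0,0,0,-0.46,-2.4,2,0],[0,0,0,0,0,2,0],[0,0,0,0,0,0,0],[0,0,0,0,0,0,0]]]}}

```text
clock: 3.35
tool_pos: [0.5185, 0.3388, 0.1553]
tool_rot: [0.001, 0.995, -0.102, -0.001]
force: [0.7, -0.4, 0.9]
grip_width: 0.0853
```

```bash
python3 -c "
from h import *
go(.5215,.3444,.056,-11.72)
c=cam('wrist');cv2.imwrite('pics/w2.png',c[0])"; python3 wbar.py
```

```text
t 3.35 pos [0.5185 0.3388 0.1553] head -11.68 tilt [0.16 0.14 0.04] F [ 0.7 -0.4  0.9] grip 0.0853
wz 0.04 deg, then shift cm [ 0.18 -0.61  9.93]
[311.45132132 137.20764547] [  278     0    65   283 15931] ((554.7969970703125, 337.8061828613281), (39.8746223449707, 197.3468780517578), 78.27240753173828)
[475.75538347 173.45613663] [ 434   85   88  175 9427] ((517.55810546875, 227.1953125), (42.068790435791016, 128.4971466064453), 77.6877670288086)
```

View pics/w2.png

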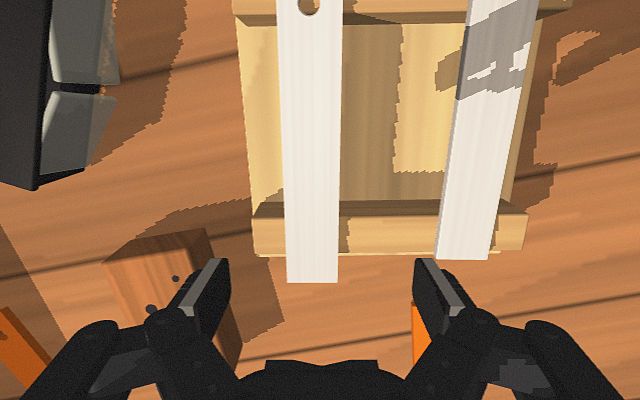

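>>> {"fn": "send_rows", "kwargs": {"rows": [[[0,0,0,0.18,-0.6,0,0],[0,0,0,0,0,2,0],[0,0,0,0,0,2,0],[0,0,0,0,0,0,0],[0,0,0,0,0,0,0]]]}}

```text
clock: 3.87
tool_pos: [0.5226, 0.3449, 0.1166]
tool_rot: [0.0, 0.995, -0.102, -0.0]
force: [-0.1, 0.3, 0.3]
grip_width: 0.0855
```

```bash
python3 -c "
from h import *
go(.5215,.3444,.056,-11.72)
c=cam('side');cv2.imwrite('pics/s1.png',cv2.resize(c[0][200:350,220:380],None,fx=4,fy=4))"; python3 wbar.py
```

```text
t 3.8667 pos [0.5226 0.3449 0.1166] head -11.73 tilt [ 0.02  0.02 -0.01] F [-0.1  0.3  0.3] grip 0.0855
wz -0.01 deg, then shift cm [-0.1   0.08  6.06]
[320.7448851  149.81125764] [  283     0    79   318 20626] ((551.656982421875, 338.5252380371094), (39.91896057128906, 189.9656982421875), 78.25497436523438)
[510.67300431 232.87918015] [ 467  157   93  136 7416] ((498.987548828125, 230.45074462890625), (40.008113861083984, 91.30520629882812), 77.48564147949219)
```

View pics/s1.png

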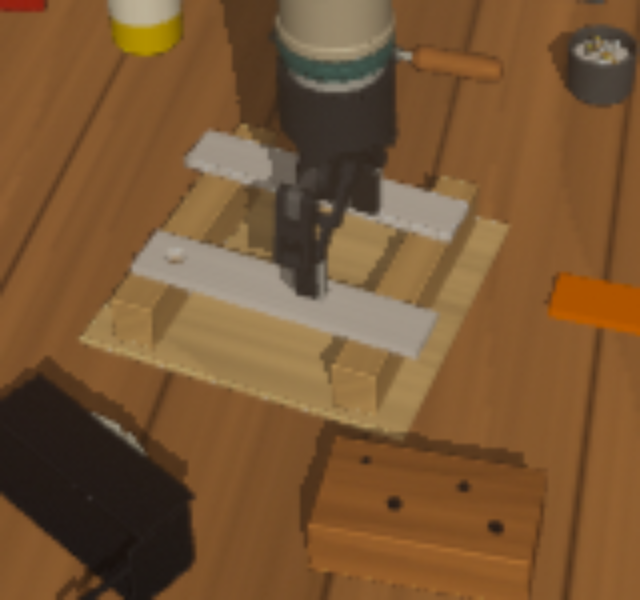

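>>> {"fn": "send_rows", "kwargs": {"rows": [[[0,0,0,-0.1,0.05,2,0],[0,0,0,0,0,2,0],[0,0,0,0,0,2,0],[0,0,0,0,0,0.05,0],[0,0,0,0,0,0,0],[0,0,0,0,0,0,0.4],[0,0,0,0,0,0,1],[0,0,0,0,0,0,1],[0,0,0,0,0,0,1],[0,0,0,0,0,0,1]]], "force": 60}}

```text
clock: 4.8
tool_pos: [0.5221, 0.3454, 0.0572]
tool_rot: [-0.001, 0.995, -0.102, 0.001]
force: [-0.4, -0.3, 4.7]
grip_width: 0.0387
```

>>> {"fn": "send_rows", "kwargs": {"rows": [[[0,0,0,0,0,0,1],[0,0,0,0,0,0,1],[0,0,0,0,0,0,1],[0,0,0,0,0,0,1]]], "force": 80}}

```text
clock: 5.13
tool_pos: [0.5221, 0.3454, 0.0573]
tool_rot: [-0.001, 0.995, -0.102, 0.001]
force: [-0.9, -0.3, 7.1]
grip_width: 0.0383
```

```bash
python3 -c "
from h import *
go(.5215,.3444,.056,-11.72)
c=cam('side');cv2.imwrite('pics/s2.png',cv2.resize(c[0][200:350,220:380],None,fx=4,fy=4))"; python3 wbar.py
```

```text
t 5.1333 pos [0.5221 0.3454 0.0573] head -11.7 tilt [-0.09 -0.11  0.02] F [-0.9 -0.3  7.1] grip 0.0383
wz 0.02 deg, then shift cm [-0.04  0.11  0.13]
[317.2398882   84.55202236] [  262     0   120   219 18963] ((590.8568725585938, 330.508056640625), (39.999691009521484, 78.21844482421875), 78.25868225097656)
[583.79144095 297.54992777] [  525   221   115   144 11076] ((491.0806579589844, 232.06222534179688), (40.057674407958984, 75.0091552734375), 77.49737548828125)
[325.50030248 320.5854507 ] [ 278  261   90  104 6612] ((505.5688171386719, 348.1585998535156), (39.78444290161133, 56.225852966308594), 78.36026763916016)
```

View pics/s2.png

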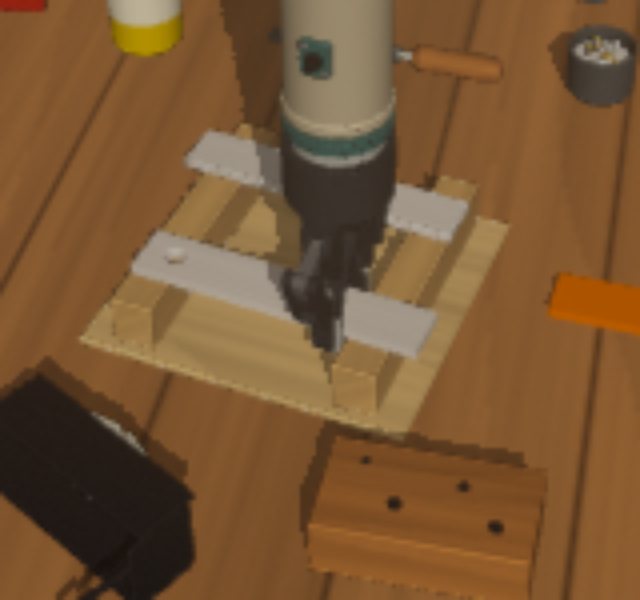

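>>> {"fn": "send_rows", "kwargs": {"rows": [[[0,0,0,0,0,-0.5,1],[0,0,0,0,0,-1.5,1],[0,0,0,0,0,-2.5,1],[0,0,0,0,0,-2.5,1],[0,0,0,0,0,-2.5,1],[0,0,0,0,0,-2.5,1],[0,0,0,0,0,-2,1],[0,0,0,0,0,0,1],[0,0,0,0,0,0,1]]]}}

```text
clock: 5.98
tool_pos: [0.5215, 0.345, 0.1963]
tool_rot: [-0.0, 0.995, -0.102, 0.001]
force: [-0.6, 0.9, -2.5]
grip_width: 0.0381
```

```bash
python3 -c "
from h import *
go(.5215,.3444,.056,-11.72)
c=cam('wrist');cv2.imwrite('pics/w3.png',c[0])
c=cam('top');cv2.imwrite('pics/t3.png',c[0])"
```

```text
t 5.9833 pos [0.5215 0.345  0.1963] head -11.7 tilt [-0.05 -0.07  0.02] F [-0.6  0.9 -2.5] grip 0.0381
wz 0.02 deg, then shift cm [1.000e-02 6.000e-02 1.403e+01]
```

View pics/w3.png

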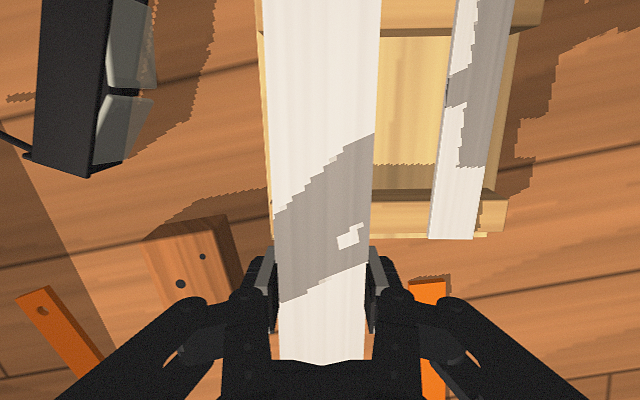

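View pics/t3.png

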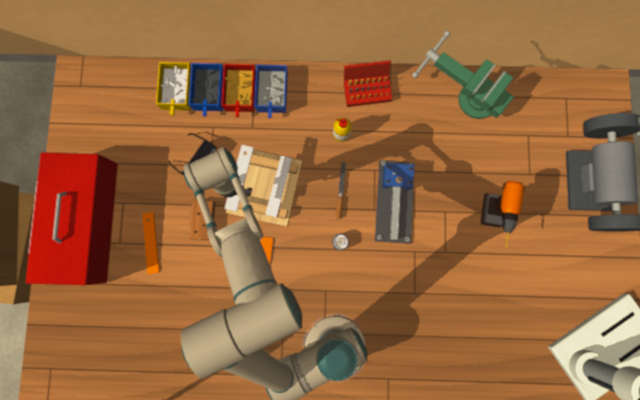

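```bash
python3 -c "
from h import *
go(.42,-.07,.22,-2.7)"
```

```text
t 6.0833 pos [0.5202 0.3443 0.1938] head -11.7 tilt [ 0.12  0.18 -9.  ] F [-0.5 -0.4 -1.8] grip 0.0384
wz -9.00 deg, then shift cm [-8.06 41.86 -2.62]
```

>>> {"fn": "send_rows", "kwargs": {"rows": [[[0,0,-4.5,0,0,-0.6,1],[0,0,-4.5,0,0,-0.6,1],[0,0,0,-0.58,1.6,-0.2,1],[0,0,0,-0.58,3.1,-0.2,1],[0,0,0,-0.58,3.1,-0.2,1],[0,0,0,-0.58,3.1,-0.2,1],[0,0,0,-0.58,3.1,-0.2,1],[0,0,0,-0.58,3.1,-0.2,1],[0,0,0,-0.58,3.1,-0.2,1],[0,0,0,-0.58,3.1,0,1]]]}}

```text
clock: 6.92
tool_pos: [0.4624, 0.113, 0.22]
tool_rot: [0.0, 1.0, -0.023, -0.002]
force: [0.4, -0.4, -2.2]
grip_width: 0.0383
```

>>> {"fn": "send_rows", "kwargs": {"rows": [[[0,0,0,-0.58,3.1,0,1],[0,0,0,-0.58,3.1,0,1],[0,0,0,-0.58,3.1,0,1],[0,0,0,-0.58,3.1,0,1],[0,0,0,-0.58,3.1,0,1],[0,0,0,-0.54,3.1,0,1],[0,0,0,0,0,0,1],[0,0,0,0,0,0,1],[0,0,0,0,0,0,1],[0,0,0,0,0,0,1]]]}}

```text
clock: 7.75
tool_pos: [0.4206, -0.0688, 0.2209]
tool_rot: [-0.001, 1.0, -0.023, -0.001]
force: [-0.6, -0.0, -1.2]
grip_width: 0.0384
```

```bash
python3 -c "
from h import *
go(.42,-.07,.22,-2.7)
c=cam('wrist');cv2.imwrite('pics/w4.png',c[0])
c=cam('side');cv2.imwrite('pics/s4.png',c[0])
c=cam('top');cv2.imwrite('pics/t4.png',c[0])"
```

```text
t 7.75 pos [ 0.4206 -0.0688  0.2209] head -2.65 tilt [-0.06  0.11  0.05] F [-0.6 -0.  -1.2] grip 0.0384
wz 0.05 deg, then shift cm [-0.05  0.12  0.09]
```

View pics/w4.png

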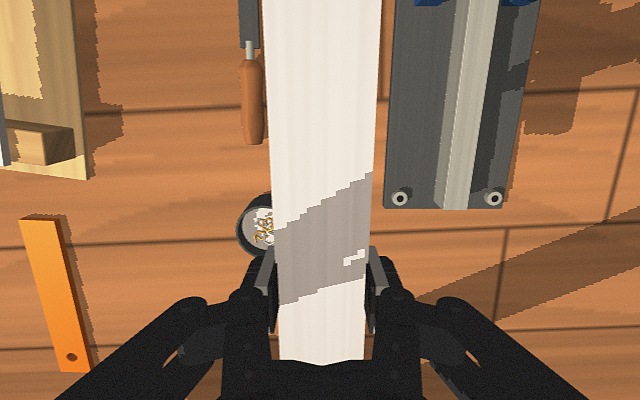

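View pics/s4.png

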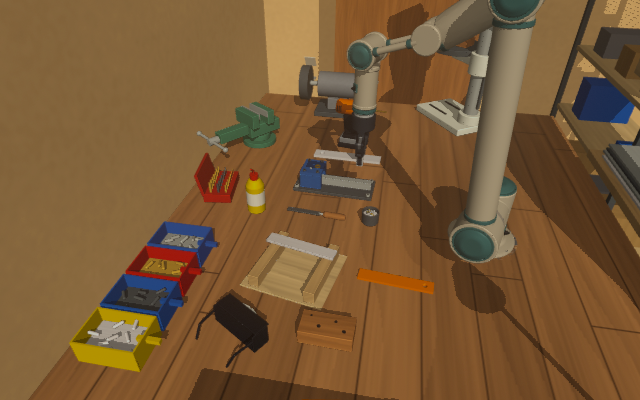

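View pics/t4.png

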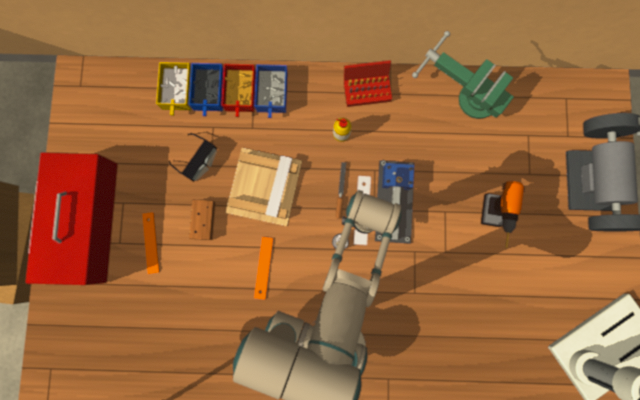

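```bash
python3 -c "
import cv2
a=cv2.imread('pics/w4.png')[0:220,380:545];cv2.imwrite('pics/w4z.png',cv2.resize(a,None,fx=2.7,fy=2.7,interpolation=2)[:,:])
a=cv2.imread('pics/w4.png')[150:220,385:515];cv2.imwrite('pics/w4y.png',cv2.resize(a,None,fx=6,fy=6,interpolation=2))
a=cv2.imread('pics/t4.png')[165:205,340:390];cv2.imwrite('pics/t4z.png',cv2.resize(a,None,fx=12,fy=12,interpolation=2))"
```

```text
(no output)
```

View pics/w4y.png

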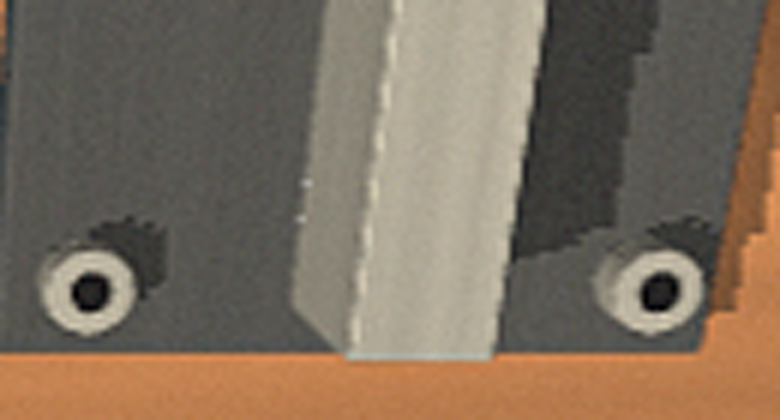

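View pics/w4z.png

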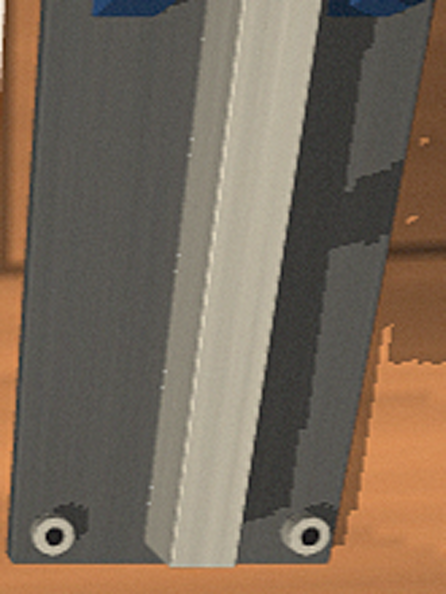

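View pics/t4z.png

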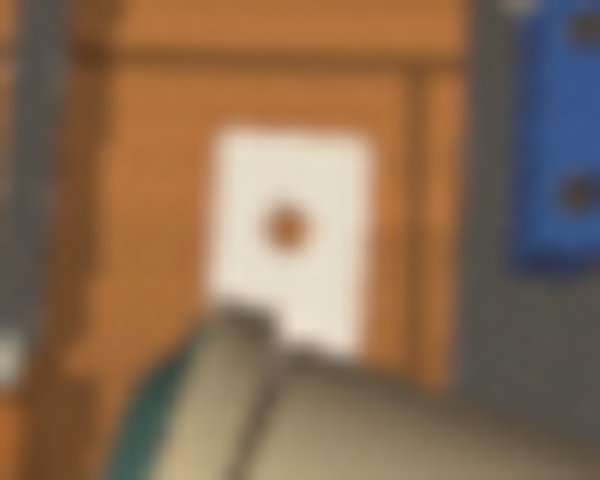

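```bash
python3 -c "
from h import *
go(.42,-.07,.22,-2.7)
c=cam('wrist'); c2=cam('wrist'); print(np.abs(c2[0].astype(int)-cv2.imread('pics/w4.png')).mean())
P=ray(c,[[442.5,209.3],[467.2,209.3],[468.9,0],[498.9,0]],.042); print(P)
n=(P[0]+P[1])/2; f=(P[2]+P[3])/2; d=f-n
print('near',n,'w',np.linalg.norm(P[0]-P[1]),np.linalg.norm(P[2]-P[3]),'ang',np.degrees(np.arctan2(d[1],d[0])))
t=cam('top')
for z in (.21,.2175): print(ray(t,[[363.8,184],[340+217/12,165.+127/12],[340+372/12,165+130/12]],z))
s=telemetry.read_state(); print(s['tool_pos'])
"
```

```text
t 7.9 pos [ 0.421  -0.0688  0.2215] head -2.59 tilt [-0.02  0.03  0.11] F [ 0.7  0.2 -1.3] grip 0.0381
wz 0.11 deg, then shift cm [-0.1   0.13  0.15]
4.073881510416666
[[ 0.38490834 -0.18881358  0.042     ]
 [ 0.38378024 -0.21343092  0.042     ]
 [ 0.56715234 -0.19685841  0.042     ]
 [ 0.56603455 -0.22135851  0.042     ]]
near [ 0.38434429 -0.20112225  0.042     ] w 0.024643175100593544 0.02452558845617699 ang -2.5091100059821505
[[ 0.55188532 -0.07648554  0.21      ]
 [ 0.57913829 -0.05752918  0.21      ]
 [ 0.57941559 -0.09953146  0.21      ]]
[[ 0.55064124 -0.07582256  0.2175    ]
 [ 0.57775837 -0.05696069  0.2175    ]
 [ 0.57803429 -0.09875361  0.2175    ]]
[ 0.42108673 -0.06914625  0.22174967]
```

```bash
python3 -c "
from h import *
go(.3943,-.2018,.100,-2.55)"
```

```text
t 8.05 pos [ 0.4211 -0.0691  0.2217] head -2.62 tilt [ 0.    0.   -0.07] F [ 0.   0.1 -2.7] grip 0.0382
wz -0.07 deg, then shift cm [-2.09 13.37 12.17]
```

>>> {"fn": "send_rows", "kwargs": {"rows": [[[0,0,0,-0.42,2.67,0,1],[0,0,0,-0.42,2.67,0,1],[0,0,0,-0.42,2.67,0,1],[0,0,0,-0.42,2.67,0,1],[0,0,0,-0.42,2.67,1,1],[0,0,0,0,0,3,1],[0,0,0,0,0,3,1],[0,0,0,0,0,3,1],[0,0,0,0,0,2,1],[0,0,0,0,0,0,1]]]}}

```text
clock: 8.88
tool_pos: [0.3911, -0.2002, 0.0984]
tool_rot: [-0.002, 1.0, -0.023, -0.004]
force: [-1.1, 0.9, -2.1]
grip_width: 0.0383
```

>>> {"fn": "send_rows", "kwargs": {"rows": [[[0,0,0,0,0,0,1],[0,0,0,0,0,0,1],[0,0,0,0,0,0,1]]]}}

```text
clock: 9.13
tool_pos: [0.3951, -0.2029, 0.1034]
tool_rot: [0.001, 1.0, -0.023, 0.002]
force: [0.6, -0.5, -1.6]
grip_width: 0.0386
```

```bash
python3 -c "
from h import *
go(.3943,-.2018,.0658,-2.55)
c=cam('wrist');cv2.imwrite('pics/w5.png',c[0])
c=cam('side');cv2.imwrite('pics/s5.png',cv2.resize(c[0][130:220,280:400],None,fx=6,fy=6,interpolation=2))
c=cam('top');cv2.imwrite('pics/t5.png',cv2.resize(c[0][145:255,355:435],None,fx=5,fy=5,interpolation=2))"
```

```text
t 9.1333 pos [ 0.3951 -0.2029  0.1034] head -2.67 tilt [ 0.13 -0.18 -0.12] F [ 0.6 -0.5 -1.6] grip 0.0386
wz -0.12 deg, then shift cm [-0.08 -0.11  3.76]
```

View pics/w5.png

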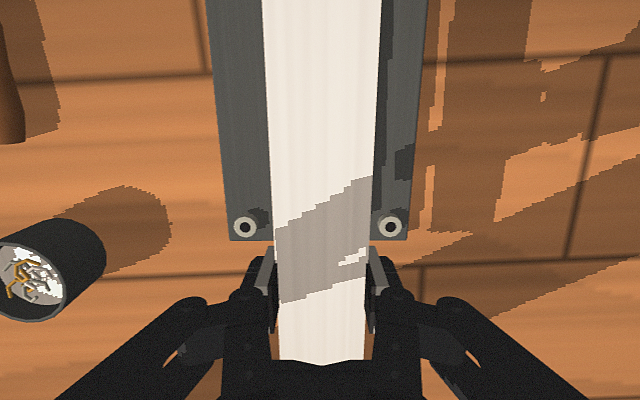

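View pics/s5.png

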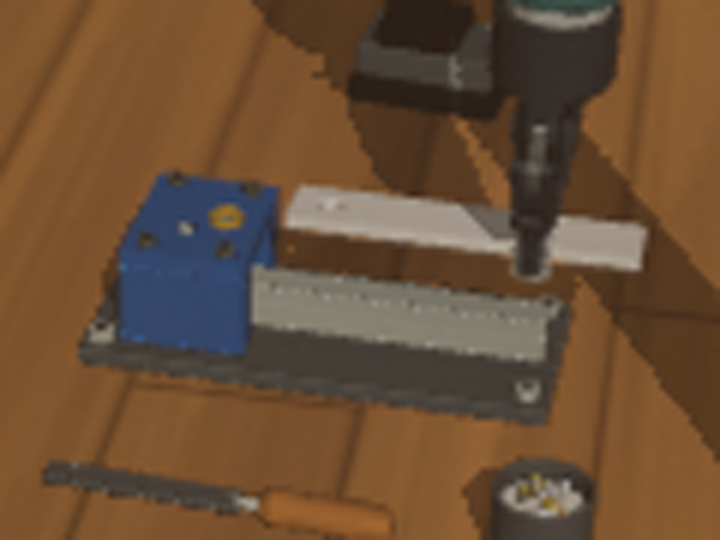

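View pics/t5.png

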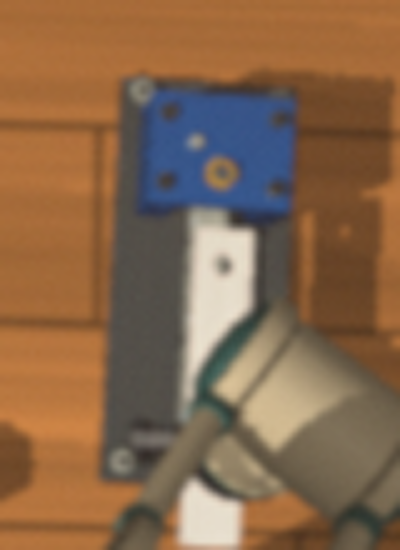

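```bash
python3 -c "
from h import *
go(.3943,-.2018,.0658,-2.55)
c=cam('wrist');cv2.imwrite('pics/w6.png',c[0]);print(c[3])
hs=cv2.cvtColor(c[0],cv2.COLOR_BGR2HSV)
g=cv2.cvtColor(c[0],cv2.COLOR_BGR2GRAY)
for x0 in (230,375):
    r=g[210:245,x0:x0+32]; m=(r>130).astype(np.uint8); k=max(cv2.findContours(m,0,1)[0],key=cv2.contourArea); (u,v),rad=cv2.minEnclosingCircle(k); print(u+x0,v+210,rad, ray(c,[u+x0,v+210],.017))
# bar edges
for v in (20,80,140):
    m=np.where(g[v,250:395]>150)[0]+250; print(v,m.min(),m.max(), ray(c,[[m.min(),v],[m.max()+1,v]],.0955).round(4))
"
```

```text
t 9.2833 pos [ 0.3945 -0.2026  0.103 ] head -2.68 tilt [ 0.1  -0.14 -0.13] F [-0.4  0.7 -1.6] grip 0.0381
wz -0.13 deg, then shift cm [-0.02 -0.08  3.72]
[ 0.47413565 -0.2065578   0.22105208]
244.67647075653076 226.08823585510254 11.432539939880371 [[ 0.38906174 -0.14975084  0.017     ]]
390.45652198791504 225.5 11.554402351379395 [[ 0.38460859 -0.25109168  0.017     ]]
20 263 380 [[ 0.4996 -0.1876  0.0955]
 [ 0.4977 -0.229   0.0955]]
80 266 377 [[ 0.4798 -0.1867  0.0955]
 [ 0.4779 -0.2281  0.0955]]
140 268 374 [[ 0.4578 -0.1852  0.0955]
 [ 0.4558 -0.2271  0.0955]]
```

>>> {"fn": "send_rows", "kwargs": {"rows": [[[0,0,-0.1,0,-0.17,1,1],[0,0,0,0,0,1,1],[0,0,0,0,0,1,1],[0,0,0,0,0,0.72,1],[0,0,0,0,0,0,1],[0,0,0,0,0,0,1],[0,0,0,0,0,0,1]]]}}

```text
clock: 9.92
tool_pos: [0.3942, -0.2008, 0.0651]
tool_rot: [0.0, 1.0, -0.023, 0.0]
force: [-0.2, -0.3, -2.0]
grip_width: 0.0383
```

```bash
python3 -c "
from h import *
go(.4944,-.2053,.0658,-2.55)
c=cam('side');cv2.imwrite('pics/s6.png',cv2.resize(c[0][130:220,280:400],None,fx=6,fy=6,interpolation=2))
c=cam('top');cv2.imwrite('pics/t6.png',cv2.resize(c[0][145:255,355:435],None,fx=5,fy=5,interpolation=2))
go(.4944,-.2053,.0658,-2.55)"
```

```text
t 9.9167 pos [ 0.3942 -0.2008  0.0651] head -2.6 tilt [ 0.04 -0.05 -0.05] F [-0.2 -0.3 -2. ] grip 0.0383
wz -0.05 deg, then shift cm [ 1.003e+01  1.000e-02 -7.000e-02]
t 10.0167 pos [ 0.3942 -0.2008  0.0652] head -2.6 tilt [ 0.05 -0.07 -0.05] F [ 0.1 -0.1 -2.1] grip 0.0378
wz -0.05 deg, then shift cm [ 1.003e+01  1.000e-02 -6.000e-02]
```

View pics/s6.png

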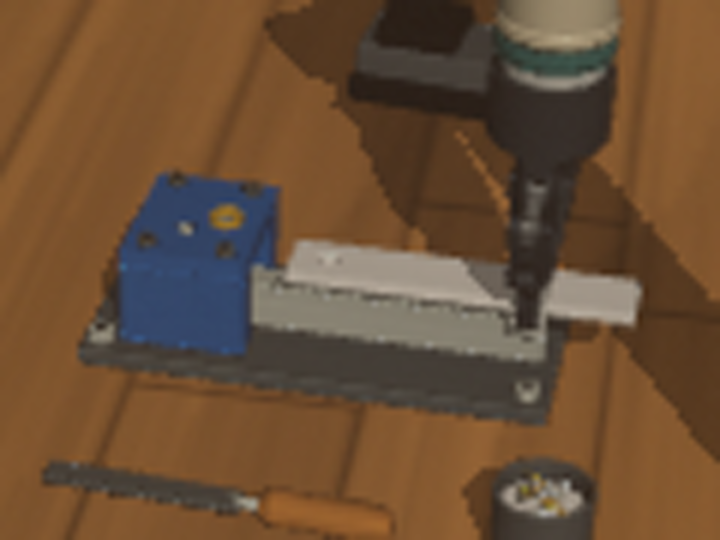

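View pics/t6.png

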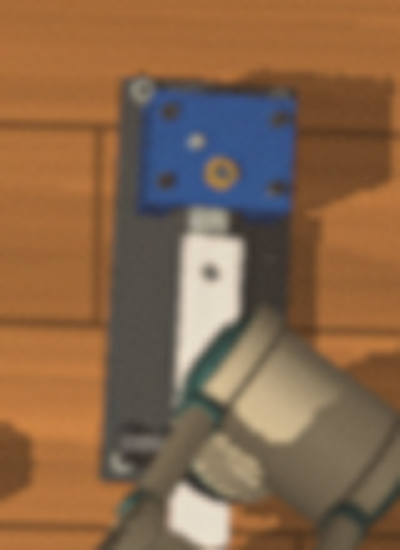

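>>> {"fn": "send_rows", "kwargs": {"rows": [[[0,0,0,1,0,0,1],[0,0,0,1,0,0,1],[0,0,0,1,0,0,1],[0,0,0,1,0,0,1],[0,0,0,1,0,0,1],[0,0,0,0,0,0,1]]]}}

```text
clock: 10.52
tool_pos: [0.447, -0.2036, 0.0648]
tool_rot: [0.001, 1.0, -0.022, 0.002]
force: [0.5, -0.5, -1.1]
grip_width: 0.0384
```

>>> {"fn": "send_rows", "kwargs": {"rows": [[[0,0,0,1,0,0,1],[0,0,0,1,0,0,1],[0,0,0,1,0,0,1],[0,0,0,1,0,0,1],[0,0,0,1,0,0,1],[0,0,0,0,0,0,1],[0,0,0,0,0,0,1]]]}}

```text
clock: 11.1
tool_pos: [0.4943, -0.205, 0.0645]
tool_rot: [0.0, 1.0, -0.022, -0.0]
force: [-0.7, -1.4, -1.7]
grip_width: 0.0382
```

```bash
python3 -c "
from h import *
go(.4944,-.2053,.0658,-2.55)
c=cam('side');cv2.imwrite('pics/s7.png',cv2.resize(c[0][130:220,280:400],None,fx=6,fy=6,interpolation=2))
c=cam('top');cv2.imwrite('pics/t7.png',cv2.resize(c[0][145:255,355:435],None,fx=5,fy=5,interpolation=2))
go(.4944,-.2053,.0658,-2.55)"
```

```text
t 11.1 pos [ 0.4943 -0.205   0.0645] head -2.56 tilt [ 0.01  0.01 -0.01] F [-0.7 -1.4 -1.7] grip 0.0382
wz -0.01 deg, then shift cm [ 0.02  0.03 -0.13]
t 11.2 pos [ 0.493  -0.2047  0.0644] head -2.59 tilt [-0.03  0.08 -0.04] F [-0.3  0.2 -1.4] grip 0.0382
wz -0.04 deg, then shift cm [ 0.14  0.06 -0.14]
```

View pics/s7.png

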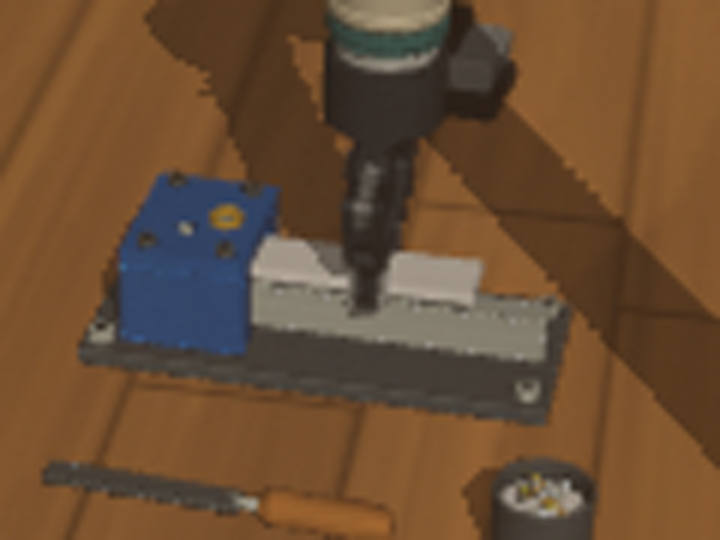

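View pics/t7.png

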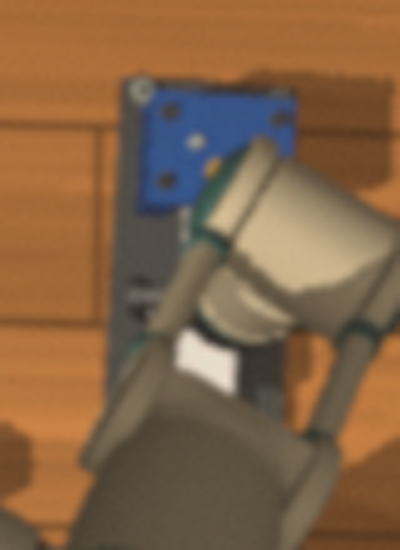

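>>> {"fn": "send_rows", "kwargs": {"rows": [[[0,0,0,0.1,0.03,0,1],[0,0,0,0,0,0.2,1],[0,0,0,0,0,0.2,1],[0,0,0,0,0,0.2,1],[0,0,0,0,0,0.1,1],[0,0,0,0,0,0,1],[0,0,0,0,0,0,1]]]}}

```text
clock: 11.78
tool_pos: [0.4946, -0.2053, 0.0575]
tool_rot: [-0.0, 1.0, -0.023, -0.0]
force: [0.2, -0.4, -2.6]
grip_width: 0.0383
```

```bash
python3 -c "
from h import *
go(.4944,-.2053,.0533,-2.55)"
```

```text
t 11.7833 pos [ 0.4946 -0.2053  0.0575] head -2.6 tilt [-0.    0.02 -0.05] F [ 0.2 -0.4 -2.6] grip 0.0383
wz -0.05 deg, then shift cm [-0.02  0.    0.42]
```

>>> {"fn": "send_rows", "kwargs": {"rows": [[[0,0,0,0,0,0.1,1],[0,0,0,0,0,0.1,1],[0,0,0,0,0,0,1],[0,0,0,0,0,0,1]]]}}

```text
clock: 12.12
tool_pos: [0.4946, -0.2053, 0.0555]
tool_rot: [-0.0, 1.0, -0.023, -0.0]
force: [0.5, -0.2, -2.2]
grip_width: 0.0381
```

>>> {"fn": "send_rows", "kwargs": {"rows": [[[0,0,0,0,0,0.1,1],[0,0,0,0,0,0.1,1],[0,0,0,0,0,0,1],[0,0,0,0,0,0,1]]]}}

```text
clock: 12.45
tool_pos: [0.4946, -0.2053, 0.0535]
tool_rot: [-0.0, 1.0, -0.023, -0.0]
force: [-0.5, 1.0, -1.0]
grip_width: 0.0382
```

>>> {"fn": "send_rows", "kwargs": {"rows": [[[0,0,0,0,0,0.05,1],[0,0,0,0,0,0,1],[0,0,0,0,0,0,1]]]}}

```text
clock: 12.7
tool_pos: [0.4946, -0.2053, 0.0534]
tool_rot: [0.0, 1.0, -0.023, 0.0]
force: [-1.9, 0.9, 1.9]
grip_width: 0.0382
```

>>> {"fn": "send_rows", "kwargs": {"rows": [[[0,0,0,0,0,0.05,1],[0,0,0,0,0,0,1],[0,0,0,0,0,0,1]]]}}

```text
clock: 12.95
tool_pos: [0.4946, -0.2053, 0.0533]
tool_rot: [0.0, 1.0, -0.023, 0.0]
force: [-1.7, 0.2, 5.7]
grip_width: 0.0378
```

>>> {"fn": "send_rows", "kwargs": {"rows": [[[0,0,0,0,0,0.05,1],[0,0,0,0,0,0,1],[0,0,0,0,0,0,1],[0,0,0,0,0,0,1]]]}}

```text
clock: 13.28
tool_pos: [0.4946, -0.2053, 0.0533]
tool_rot: [0.0, 1.0, -0.023, 0.0]
force: [-3.6, 1.2, 10.0]
grip_width: 0.0379
```

```bash
python3 -c "
from h import *
go(.4944,-.2053,.0533,-2.55)
c=cam('side');cv2.imwrite('pics/s8.png',cv2.resize(c[0][140:210,295:385],None,fx=8,fy=8,interpolation=2))
c=cam('wrist');cv2.imwrite('pics/w8.png',c[0])
go(.4944,-.2053,.0533,-2.55); print(telemetry.read_state()['torque'])"
```

```text
t 13.2833 pos [ 0.4946 -0.2053  0.0533] head -2.6 tilt [ 0.02 -0.02 -0.05] F [-3.6  1.2 10. ] grip 0.0379
wz -0.05 deg, then shift cm [-0.02 -0.    0.  ]
t 13.3833 pos [ 0.4946 -0.2053  0.0533] head -2.6 tilt [ 0.02 -0.02 -0.05] F [-3.3  1.1  9.5] grip 0.0382
wz -0.05 deg, then shift cm [-0.02 -0.    0.  ]
[0.3583239  0.51417112 0.01972036]
```

View pics/s8.png

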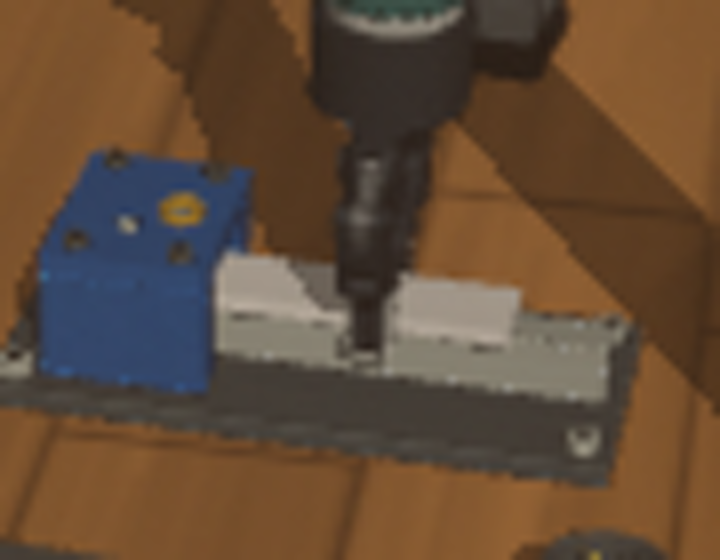

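View pics/w8.png

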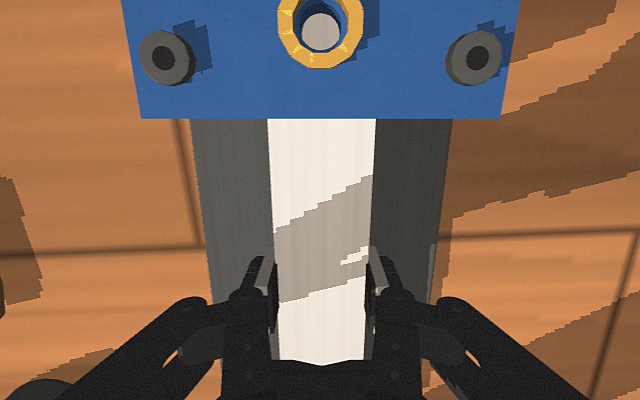

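>>> {"fn": "send_rows", "kwargs": {"rows": [[[0,0,0,0,0,-0.1,1],[0,0,0,0,0,-0.1,1],[0,0,0,0.1,0,0,1],[0,0,0,0.1,0,0,1],[0,0,0,0,0,0,1],[0,0,0,0,0,0,1]]]}}

```text
clock: 13.88
tool_pos: [0.4948, -0.2051, 0.0534]
tool_rot: [-0.0, 1.0, -0.023, -0.002]
force: [-4.2, -0.7, 0.5]
grip_width: 0.0382
```

>>> {"fn": "send_rows", "kwargs": {"rows": [[[0,0,0,-0.1,0,0,1],[0,0,0,-0.1,0,0,1],[0,0,0,-0.1,0,0,1],[0,0,0,-0.1,0,0,1],[0,0,0,0,0,0,1],[0,0,0,0,0,0,1]]]}}

```text
clock: 14.38
tool_pos: [0.4933, -0.2055, 0.0542]
tool_rot: [0.0, 1.0, -0.023, 0.001]
force: [-0.1, -0.9, -1.3]
grip_width: 0.0381
```

>>> {"fn": "send_rows", "kwargs": {"rows": [[[0,0,0,-0.1,0,0,1],[0,0,0,0,0,0,1],[0,0,0,0,0,0,1],[0,0,0,0,0,0,1]]]}}

```text
clock: 14.72
tool_pos: [0.4924, -0.2055, 0.0543]
tool_rot: [0.0, 1.0, -0.023, 0.001]
force: [1.6, 0.4, -2.4]
grip_width: 0.0383
```

>>> {"fn": "send_rows", "kwargs": {"rows": [[[0,0,0,-0.1,0,0,1],[0,0,0,0,0,0,1],[0,0,0,0,0,0,1],[0,0,0,0,0,0,1]]]}}

```text
clock: 15.05
tool_pos: [0.4922, -0.2056, 0.0545]
tool_rot: [0.001, 1.0, -0.023, 0.002]
force: [5.1, 1.0, -2.3]
grip_width: 0.0381
```

>>> {"fn": "send_rows", "kwargs": {"rows": [[[0,0,0,0.1,0,0,1],[0,0,0,0.1,0,0,1],[0,0,0,0.07,0,0,1],[0,0,0,0,0,0,1],[0,0,0,0,0,0,1],[0,0,0,0,0,0,1]]]}}

```text
clock: 15.55
tool_pos: [0.4925, -0.205, 0.0538]
tool_rot: [-0.0, 1.0, -0.023, -0.001]
force: [0.2, 0.2, -1.4]
grip_width: 0.0382
```

>>> {"fn": "send_rows", "kwargs": {"rows": [[[0,0,0,0,0,0.05,1],[0,0,0,0,0,0.05,1],[0,0,0,0,0,0.05,1],[0,0,0,0,0,0,1],[0,0,0,0,0,0,1],[0,0,0,0,0,0,1]]]}}

```text
clock: 16.05
tool_pos: [0.4928, -0.2051, 0.0533]
tool_rot: [-0.0, 1.0, -0.023, -0.0]
force: [-3.8, 1.1, 6.7]
grip_width: 0.0385
```

>>> {"fn": "send_rows", "kwargs": {"rows": [[[0,0,0,0,0,-0.1,1],[0,0,0,0,0,-0.1,1],[0,0,0,0.08,0,0,1],[0,0,0,0,0,0,1],[0,0,0,0,0,0,1]]]}}

```text
clock: 16.47
tool_pos: [0.4943, -0.2053, 0.0544]
tool_rot: [0.0, 1.0, -0.023, -0.0]
force: [0.0, 0.5, -1.5]
grip_width: 0.0382
```

>>> {"fn": "send_rows", "kwargs": {"rows": [[[0,0,0,0,0,0.1,1],[0,0,0,0,0,0.1,1],[0,0,0,0,0,0.03,1],[0,0,0,0,0,0,1],[0,0,0,0,0,0,1],[0,0,0,0,0,0,1],[0,0,0,0,0,0,1]]]}}

```text
clock: 17.05
tool_pos: [0.4943, -0.2053, 0.0533]
tool_rot: [0.0, 1.0, -0.023, 0.0]
force: [-2.2, 0.8, 6.3]
grip_width: 0.0384
```

>>> {"fn": "send_rows", "kwargs": {"rows": [[[0,0,0,0,0,0.035,1],[0,0,0,0,0,0,1],[0,0,0,0,0,0,1],[0,0,0,0,0,0,1],[0,0,0,0,0,0,1]]]}}

```text
clock: 17.47
tool_pos: [0.4943, -0.2054, 0.0533]
tool_rot: [0.0, 1.0, -0.023, 0.0]
force: [-2.7, 0.8, 9.8]
grip_width: 0.0381
```

```bash
python3 -c "
from h import *
c=cam('wrist');cv2.imwrite('pics/w9.png',c[0])
c=cam('side');cv2.imwrite('pics/s9.png',c[0])
for i in range(3):
  go(.4944,-.2053,.0533,-2.55); cam('top')"
```

```text
t 17.5667 pos [ 0.4943 -0.2053  0.0533] head -2.59 tilt [ 0.02 -0.04 -0.04] F [-2.6  1.4  8.9] grip 0.0383
wz -0.04 deg, then shift cm [ 0.01 -0.    0.  ]
t 17.6167 pos [ 0.4943 -0.2054  0.0533] head -2.6 tilt [ 0.02 -0.04 -0.05] F [-1.8  0.4 10.1] grip 0.038
wz -0.05 deg, then shift cm [ 0.01 -0.01  0.  ]
t 17.6667 pos [ 0.4943 -0.2053  0.0533] head -2.6 tilt [ 0.02 -0.04 -0.05] F [-1.9 -0.1  9.8] grip 0.0379
wz -0.05 deg, then shift cm [ 0.01 -0.    0.  ]
```

View pics/s9.png

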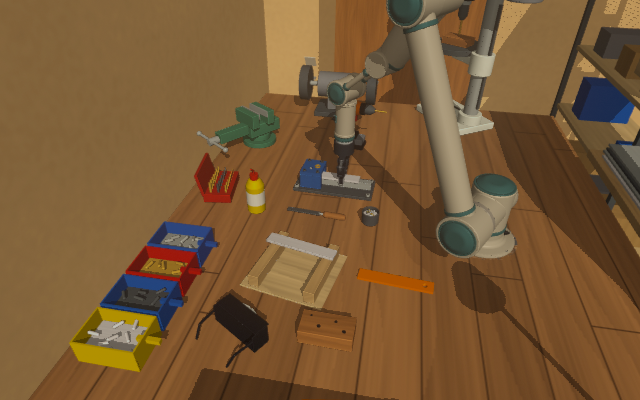

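View pics/w9.png

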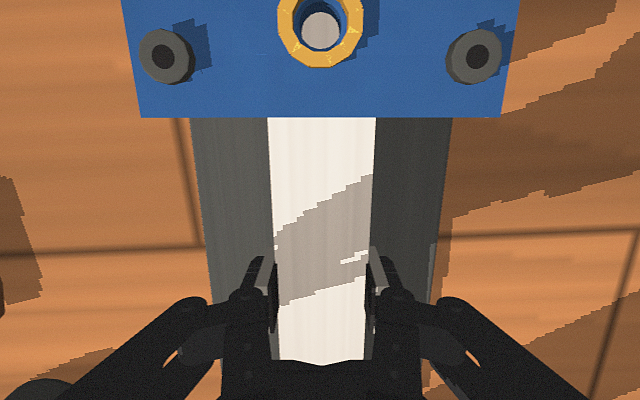

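Side view: the bar lies along the rail at about (340,180). The plain bar is still on its bearers at (300,245), and the other things look as they did. Wrist view: the bar runs straight in under the bridge, and metal shows through the bush at (320,32). The push is about 10 N and steady, so I am handing in.

```bash
python3 -c "
from station import manip
print(manip.sign_off())"
```

```text
the job is handed in; nothing more can be done
None
```

I took the bar with the hole off the bearers and fed it in under the blue bridge, clear above the pin. I then lowered it until its hole dropped onto the pin. I handed the job in at about 17.7 s, with the bar still gripped and pressed flat on the bed.

- **Height:** the bar touched down at a tool height of 53.3 mm. That is 4 mm lower than when I gripped it on the bearers, which matches the difference between the bearer tops and the bed.
- **On the pin:** with the push eased off, the bar moved only about 2.5 mm along the rail before stopping both ways. About 2 mm was expected, so the pin is in the hole. I then set it near the middle of that play. I did not test the sideways play.
- **In line:** the tool's heading was −2.6°, against about −2.55° measured for the rail.
- **Push:** the last readings were 8.9 to 10.1 N down, with a small sideways force of about 2 N, probably friction. The bar's own weight adds about 2 N on the bed.
- **Measurements that disagreed:** the top and wrist cameras differed by about 1 mm sideways on the rail's position. A rough bridge outline in the top view was about 3 mm and 1.5° off the rail line, so I used the rail instead.
- **Other things:** in the last side view the plain bar and the other items look unmoved.

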